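# Thread a terminal rail into an enclosure and hold it for the fitter

## Task

The terminal rail is longer than the front opening of the grey steel enclosure lying on its back, so take it by its plastic terminals with a light grip of no more than 50 N, tilt it, feed one end in under the rim and then bring the other end in, without knocking the rail or the hand against the enclosure. Finish still holding the rail level in mid-air inside the enclosure, centred over the two brass stand-offs with its two green-yellow earth terminals towards the cable-gland end, both ends under the rim and touching neither rim, walls nor stand-offs, so that the fitter can bolt the earth strap underneath before it is screwed down; do not set it down or let go. Leave the other things on the bench where they are.

Things in the scene. Friction and masses are not known exactly. Their poses are not given: they have to be found in the camera images.
- terminal_rail: loose terminal rail, 0.2 to 0.4 kg, starts flat on the bench, terminals up, beside the enclosure on its +y side and within 0.25 rad of parallel, earth end on the gland side: steel top-hat rail 210 mm (its x) x 35 mm (y) x 7.5 mm (z) with a pack of plastic terminals clamped on its middle. Origin: middle of the underside, under the centre of mass; z is up
- grip_point (a point): middle of the terminal pack, 30 mm above the rail's underside, same axes. The pack is 66 mm (x) by 44 mm (y) and 7.5 to 47 mm above the underside: along x four grey, two blue, two green-yellow terminals between grey end clamps. Grip its flat sides, 44 mm apart, closing along y
- rail_plain_end (a point): middle of the rail's end face on its -x side, 105 mm from the rail's middle, 4 mm above the underside
- rail_earth_end (a point): middle of the rail's end face on its +x side, towards which the green-yellow earth terminals sit, 105 mm from the rail's middle, 4 mm above the underside
- enclosure: fixed grey steel enclosure without door, lying on its back, open front up: outside 250 mm (its x) x 160 mm (y) x 110 mm high (z), walls and floor 4 mm thick, inside 242 x 152 mm. Cable glands stick out 25 mm from its +x end wall. Two brass stand-offs, 15 mm diameter, on the floor at x = -75 and +75 mm, y = 0, tops 16 mm above the bench. Origin: centre of the underside, on the bench
- opening (a point): centre of the enclosure's opening, level with the rim's top, 110 mm above the bench; same axes as the enclosure. The flat return rim is 3 mm thick (107 to 110 mm high, black seal 2 mm proud) and leaves a centred opening 190 mm (x) by 124 mm (y); the inside reaches 26 mm farther under the rim at each end
- gland_end (a point): middle of the outside of the enclosure's +x end wall (the end with the cable glands), 55 mm above the bench. Inside this end a thin earth stud on a yellow spot stands 20 mm high, 22 mm from the outside of the wall, 35 mm to the +y side
- screw_tray: bystander: small blue tray of screws, 73 x 100 x 28 mm; origin under its centre
- screwdriver_red: bystander: screwdriver with red handle, 199 mm long; origin under its middle
- hex_key: bystander: black hexagon key, 113 mm long; origin under its middle
- oil_bottle: bystander: white bottle with red spout, 44 mm diameter, 139 mm high; origin under its centre

How it is judged:
By the outcome, as a careful person would: the job done as asked, in the order asked, and still so for the second after the job is handed in, while the arm keeps its last pose, push and grip.
It also fails if it takes over 48 s, if anything falls off the work surface, if the arm or the gripper's body presses on something with over 40 N, if the wrist force passes 120 N, or if a joint passes its speed limit or range.

## Robot

A 7-joint arm with a two-finger parallel gripper is mounted at the origin on a cart in front of the work surface, level with it; the furniture and walls round the work are solid. World frame = base frame: x ahead of the robot, y to its left, z up, the work surface at z = 0. Lengths are in m, angles in rad, forces in N, time in s.
With the tool pointing down it reaches from about 0.35 to 0.9 m from the base axis. Payload 19.9 kg.
Tool frame: the origin (TCP) lies between the finger pads; the fingertips stand 19 mm ahead of it and the grasp point (between the pads) is the TCP; z points along the fingers, y is the direction in which the jaws open and shut (so a half turn about z gives the same grasp; the last joint's range is limited). The gripper opens to 94 mm and grips with 3 to 60 N. Pads are 16 mm wide; open, the fingers measure 119 mm over their backs; the gripper's body (75 mm by 177 mm) begins 78 mm behind the grasp point.
Start: joints at [-1.218, 0.417, -0.01, 1.614, 0.005, 1.111, -0.053], TCP at [0.24, 0.577, 0.224] pointing down, gripper open.
Joint ranges: [-2.81, 2.81], [-0.39, 2.02], [-1.27, 1.25], [0.06, 2.57], [-1.19, 4.33], [0.19, 2], [-2.82, 2.82]. Speed limits (rad/s): [1.89, 1.89, 2.39, 2.39, 3.01, 3.01, 3.01].

## Interface

Orientations are given as a 3x3 rotation matrix whose columns are the frame's x, y, z axes.
In Python, from rig import robot gives the robot as it stands. Calls block until the motion is done:
- robot.move_ptp(position, orientation): joint-space move of the TCP to a pose.
- robot.move_linear(position, velocity=0.15, frame=None, threshold=None): straight line of the TCP; frame=None keeps the orientation; velocity is the mean speed in m/s. With threshold (N) it stops when the force on the tool has changed by that much, and returns True; else False.
- robot.goto_joints(angles): joint-space move.
- robot.gripper_to(opening): finger opening in m; the grip force is fixed at half the most; returns when the fingers have stopped.
- robot.pause(seconds).
- robot.ik(position, orientation): joint angles nearest the present ones, or None.
- robot.get_state(): the state.
- robot.grab_frame(name): name is "scene" or "top"; returns the picture (400x640x3 uint8, red, green, blue); there is no depth.
- robot.camera_info(name): a dict with "fx", "fy", "cx", "cy" (pixels), "rvec" (rotation vector, rad) and "tvec" (3), from world to camera coordinates, as OpenCV has them. Camera axes: x right, y down, z forward; pixel columns grow to the right and rows downward; lengths in m; the calibration is good to about 2 mm. A picture is of the moment at which its call begins. camera_info takes no time and is no camera call.
A pose or a line that the arm cannot do raises robot.PlanningError and nothing moves.
- robot.sign_off(): hands the job in, once; it reports no verdict.
The state is a dict: "time": time; "qpos": joint angles; "joint_vel": joint speeds; "effort": joint torques, N m; "ee_pos": TCP position; "tool_rot": TCP orientation; "force": force on the tool from outside, world axes, zero at the start; "moment": the same for the moment, N m; "opening": finger opening in m.
Only numpy, scipy, OpenCV 4.12 (cv2) and the standard library are available. Lean on these libraries where they do the work, as an engineer would, in place of code of your own. Each camera call takes 0.05 s, during which the arm holds its last target. There are 200 camera calls.

## Working session

There is one attempt and no reset: what is moved stays moved. The work goes in short steps, each a Python script; the robot and the scene stay as the last script left them, time stands still between calls to the robot, and variables do not carry over. Pictures are saved under pics/ and viewed, about 8 in all and at most 12, crops included, and the job is handed in when it is done.

```bash
ls; mkdir -p pics; python3 - <<'E'
from rig import robot
import cv2
for n in("scene","top"):
    cv2.imwrite(f"pics/{n}0.png",robot.grab_frame(n)[:,:,::-1]); print(n,robot.camera_info(n))
print(robot.get_state())
E
```

```text
pics
scene {'fx': 482.0518511194805, 'fy': 482.0518511194805, 'cx': 318.1126804199485, 'cy': 196.06272044649654, 'rvec': array([ 1.92905412,  0.82658188, -0.51496244]), 'tvec': array([-0.5538841 , -0.00769156,  1.4916649 ])}
top {'fx': 375.26683759630436, 'fy': 375.26683759630436, 'cx': 321.01474721086265, 'cy': 196.10766889797918, 'rvec': array([ 2.14944678, -2.02466952,  0.25202458]), 'tvec': array([0.23945218, 0.58894657, 0.94901907])}
{'time': 0.1, 'qpos': array([-1.21851965,  0.41792764, -0.01031438,  1.61411952,  0.00473407,
        1.11069456, -0.05297778]), 'joint_vel': array([-0.00014434, -0.00126541,  0.00134064, -0.00295035,  0.00024572,
       -0.00289874, -0.0023346 ]), 'effort': array([ 1.94637396e-03, -8.52591991e+01,  6.40110802e-01, -4.26698363e+01,
       -4.88696247e-02,  1.64207473e-02,  3.87352725e-05]), 'ee_pos': array([0.23968679, 0.57686314, 0.22387713]), 'tool_rot': array([[-9.23488037e-01,  3.83627084e-01, -3.25824334e-04],
       [ 3.83627205e-01,  9.23487415e-01, -1.07806491e-03],
       [-1.12680226e-04, -1.12057513e-03, -9.99999366e-01]]), 'force': array([-0.14661985,  0.86147285,  1.07352289]), 'moment': array([-0.00094382, -0.02746182, -0.00061858]), 'opening': 0.0939905439672935}
```

View pics/scene0.png

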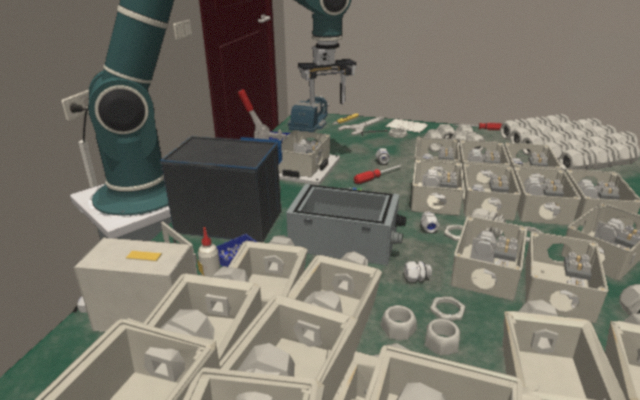

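View pics/top0.png

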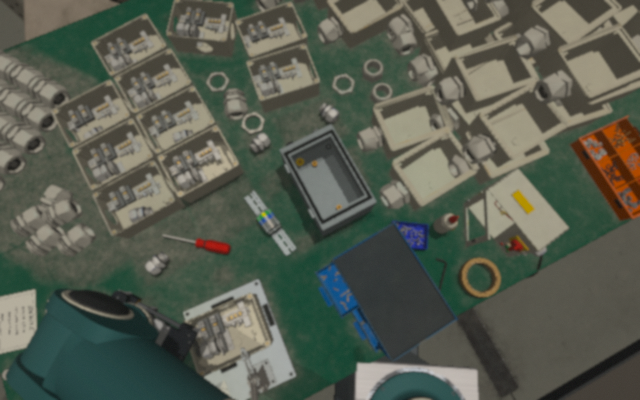

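The enclosure is at about (327,180) in the top view and (343,225) in the scene view. The rail is at about (270,222) in the top view, with its green-yellow end up-left at (263,212). I'll zoom in on both.

```bash
python3 - <<'E'
import cv2,numpy as np
a=cv2.imread("pics/top0.png")[115:265,230:390]; 
cv2.imwrite("pics/topz.png",cv2.resize(a,None,fx=4,fy=4,interpolation=cv2.INTER_CUBIC))
a=cv2.imread("pics/scene0.png")[150:280,270:430]; 
cv2.imwrite("pics/scz.png",cv2.resize(a,None,fx=4,fy=4,interpolation=cv2.INTER_CUBIC))
E
```

```text
(no output)
```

View pics/topz.png

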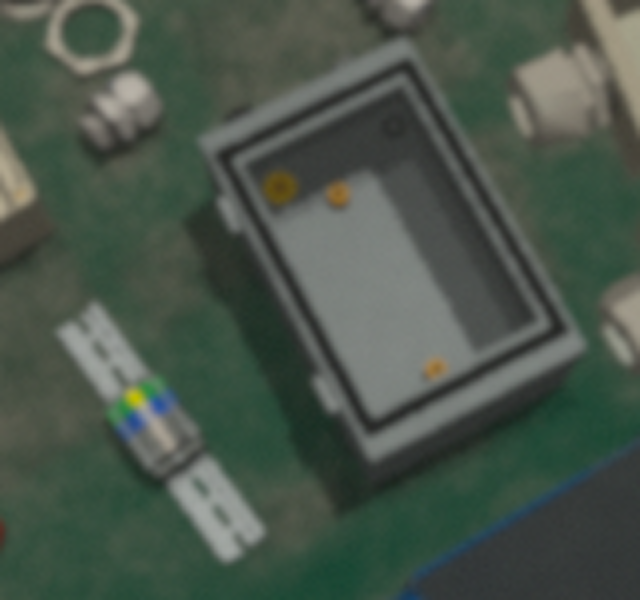

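View pics/scz.png

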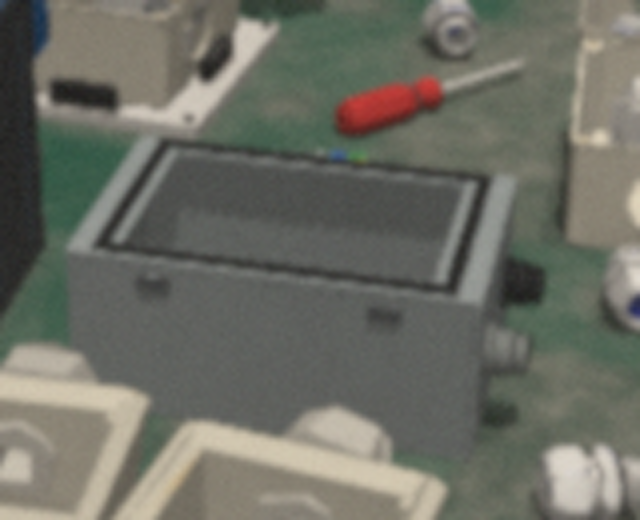

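Zoomed top view (4x px):
- **Enclosure:** the rim corners are at (203,142), (408,40), (585,345) and (372,455). The gland end is at the top, with the yellow spot at (280,187). The stand-offs are at (337,195) and (435,368).
- **Rail:** the corners are at (58,328), (95,302), (265,535) and (228,562), with the earth terminals towards the top.

The zoomed scene view shows the glands on the right end. Next I'll measure these positions more precisely.

```bash
cat > h.py <<'E'
import cv2,numpy as np
from rig import robot
def ray(cam,uv,z):
    c=robot.camera_info(cam);K=np.array([[c['fx'],0,c['cx']],[0,c['fy'],c['cy']],[0,0,1]])
    R=cv2.Rodrigues(c['rvec'])[0];o=-R.T@c['tvec']
    uv=np.atleast_2d(np.asarray(uv,float));d=np.c_[uv,np.ones(len(uv))]@np.linalg.inv(K).T@R
    return o+d*((z-o[2])/d[:,2])[:,None]
def proj(cam,P):
    c=robot.camera_info(cam);K=np.array([[c['fx'],0,c['cx']],[0,c['fy'],c['cy']],[0,0,1]])
    return cv2.projectPoints(np.atleast_2d(np.asarray(P,float)),c['rvec'],c['tvec'],K,None)[0].reshape(-1,2)
E
python3 - <<'E'
from h import *
im=cv2.imread("pics/top0.png"); g=cv2.cvtColor(im,cv2.COLOR_BGR2GRAY).astype(np.float32)
z2p=lambda p:(np.array(p,float)+.5)/4-.5+[230,115]
O=z2p([(203,142),(408,40),(585,345),(372,455)])
print("outer corners",ray("top",O,.11)[:,:2].round(4).tolist(),"mean",ray("top",O,.11).mean(0))
S=z2p([(222,152),(404,64),(560,333),(376,430)])
def sides(S,w,kind):
    L=[]
    for i in range(4):
        a,b=S[i],S[(i+1)%4];t=(b-a)/np.linalg.norm(b-a);n=np.array([-t[1],t[0]]);pts=[]
        s=np.arange(-w,w+.01,.1)
        for f in np.linspace(.12,.88,40):
            q=(a+f*(b-a)+s[:,None]*n).astype(np.float32)
            p=cv2.remap(g,q[None,:,0],q[None,:,1],cv2.INTER_LINEAR)[0]
            if kind=="dark": k=np.argmin(cv2.GaussianBlur(p[None],(0,0),5)[0])
            else: k=np.argmax(abs(np.gradient(cv2.GaussianBlur(p[None],(0,0),5)[0])))
            pts.append(q[k])
        L.append(cv2.fitLine(np.array(pts),cv2.DIST_HUBER,0,.01,.01).ravel())
    C=[]
    for i in range(4):
        (vx,vy,x,y),(ux,uy,X,Y)=L[i-1],L[i]
        k=np.linalg.solve([[vx,-ux],[vy,-uy]],[X-x,Y-y])[0];C.append([x+k*vx,y+k*vy])
    return np.array(C)
for nm,Q,w,kind,z in(("seal",S,2.0,"dark",.112),("outer",O,2.0,"edge",.11),("rail",z2p([(58,328),(95,302),(265,535),(228,562)]),1.8,"edge",.0075)):
    C=sides(Q,w,kind);P=ray("top",C,z)
    print(nm,(C-Q).round(2).tolist(),"centre",P.mean(0).round(4),"sides",np.linalg.norm(P-np.roll(P,-1,0),axis=1).round(4))
    for a,b in((1,2),(0,3)):
        d=P[a]-P[b];print("  yaw long",np.arctan2(d[1],d[0]).round(4))
hsv=cv2.cvtColor(im,cv2.COLOR_BGR2HSV)
B=[]
for c in z2p([(337,195),(435,368)]):
    x,y=c.astype(int);r=hsv[y-4:y+6,x-4:x+6];m=((r[...,1]>90)&(r[...,0]>5)&(r[...,0]<25)).astype(np.uint8)
    M=cv2.moments(m*r[...,1]);B.append([x-4+M['m10']/M['m00'],y-4+M['m01']/M['m00']])
P=ray("top",B,.016);d=P[0]-P[1];print("standoff",P.round(4).tolist(),P.mean(0),np.linalg.norm(d),np.arctan2(d[1],d[0]))
E
```

```text
outer corners [[0.6856, 0.391], [0.7684, 0.2566], [0.56, 0.1299], [0.4793, 0.2645]] mean [0.62332887 0.26049595 0.11      ]
seal [[-0.08, 0.83], [0.71, -0.08], [0.16, -1.16], [-1.84, -0.19]] centre [0.6228 0.2619 0.112 ] sides [0.1416 0.2113 0.1422 0.2113]
  yaw long 0.5487
  yaw long 0.5461
outer [[0.51, -1.43], [-1.72, -0.38], [-0.72, 1.35], [1.39, 0.49]] centre [0.6234 0.261  0.11  ] sides [0.1512 0.2494 0.1509 0.2478]
  yaw long 0.5471
  yaw long 0.548
rail [[-0.13, 0.67], [0.59, -0.0], [0.35, -0.62], [-0.38, 0.68]] centre [0.5047 0.4165 0.0075] sides [0.0353 0.2093 0.0354 0.2103]
  yaw long 0.7043
  yaw long 0.7037
standoff [[0.6865, 0.3013, 0.016], [0.5598, 0.2237, 0.016]] [0.62315858 0.26249432 0.016     ] 0.1485524741424342 0.5499769753457457
```

```bash
cat >> h.py <<'E'
EC=np.array([.623,.2615,0]);EY=.548
RC=np.array([.5047,.4165,0]);RY=.704
def rot(yaw,th,s):
    "tool orientation; th>0: rail +x end up; s: tool y = s*rail y"
    c,k=np.cos,np.sin
    R=cv2.Rodrigues(np.array([0,0,yaw]))[0]@cv2.Rodrigues(np.array([0,-th,0.]))[0]
    return R,np.c_[-s*R[:,0],s*R[:,1],-R[:,2]]
def tcp(px,pz,th,s):
    "rail underside middle at enclosure-frame (px,0,pz)"
    R,T=rot(EY,th,s);o=EC+cv2.Rodrigues(np.array([0,0,EY]))[0]@[px,0,pz]
    return o+.030*R[:,2],T
# (low end x, low end z, tilt deg), low end on -x side, mm
W=[(-80,170,34),(-80,62,34),(-108,25,31),(-112,20,25),(-113,22,20),(-114,28,12),(-109,45,2),(-105,45,0)]
def state(w,m=1):
    x,z,t=w;t=np.radians(t);return m*(x+105*np.cos(t))/1e3,(z+105*np.sin(t))/1e3,m*t
E
python3 - <<'E'
from h import *
obs=[(-125,-95,107,112),(95,125,107,112),(-125,-121,0,112),(121,150,0,112),(-125,125,-5,4),(-82.5,-67.5,0,16),(67.5,82.5,0,16)]
u=np.linspace(-105,105,211);pts=np.r_[np.c_[u,0*u],np.c_[u,0*u+7.5],[(-33,47),(33,47),(0,47)]]
body=np.c_[np.linspace(-37.5,37.5,20),np.full(20,108)]
def tf(p,S):
    px,pz,t=S;return np.c_[px*1e3+p[:,0]*np.cos(t)-p[:,1]*np.sin(t),pz*1e3+p[:,0]*np.sin(t)+p[:,1]*np.cos(t)]
def cl(S):
    q=tf(pts,S);d=1e9
    for a,b,c,e in obs:
        dx=np.maximum(np.maximum(a-q[:,0],q[:,0]-b),0);dz=np.maximum(np.maximum(c-q[:,1],q[:,1]-e),0);d=min(d,np.hypot(dx,dz).min())
    return d,tf(body,S)[:,1].min()-112
for a,b in zip(W,W[1:]):
    # TCP interpolated linearly, tilt linearly
    A,B=np.array(state(a)),np.array(state(b));f=lambda S:np.array([S[0]-.03*np.sin(S[2]),S[1]+.03*np.cos(S[2])])
    r=[]
    for k in np.linspace(0,1,30):
        t=A[2]+k*(B[2]-A[2]);p=f(A)+k*(f(B)-f(A));r.append(cl((p[0]+.03*np.sin(t),p[1]-.03*np.cos(t),t)))
    print(a,b,"rail",np.min(r,0).round(1))
for s in(1,-1):
  R,T=rot(RY,0,s);print("s",s,"grasp",None if (q:=robot.ik(RC+[0,0,.03],T)) is None else q.round(2))
  for m in(1,-1):
    for w in(W[0],W[1],W[3],W[-1]):
        q=robot.ik(*tcp(*state(w,m),s));print(m,w,None if q is None else np.round(q,2))
for z in(.1,.15,.2,.25):
    P=ray("top",[(393,222),(325,268),(455,318)],z);print(z,P[:,:2].round(3).tolist(),proj("scene",P).round(0).tolist())
E
```

```text
(-80, 170, 34) (-80, 62, 34) rail [10.8 77.3]
(-80, 62, 34) (-108, 25, 31) rail [ 9.1 40.3]
(-108, 25, 31) (-112, 20, 25) rail [ 5.8 34.4]
(-112, 20, 25) (-113, 22, 20) rail [ 5.4 34.4]
(-113, 22, 20) (-114, 28, 12) rail [ 5.2 34.6]
(-114, 28, 12) (-109, 45, 2) rail [ 5.4 35.7]
(-109, 45, 2) (-105, 45, 0) rail [11.7 41. ]
s 1 grasp [-0.65  0.7  -0.13  1.66  0.11  0.8   1.45]
1 (-80, 170, 34) [-0.53  0.21  0.15  1.97 -0.3   0.4   1.96]
1 (-80, 62, 34) [ 0.06  0.42 -0.55  2.03  0.71  0.19  1.07]
1 (-112, 20, 25) [-0.22  0.46 -0.23  2.    0.16  0.26  1.57]
1 (-105, 45, 0) [-0.42  0.66 -0.03  1.58  0.03  0.89  1.66]
-1 (-80, 170, 34) [-0.47  0.91  0.01  0.84  0.05  1.99  1.66]
-1 (-80, 62, 34) [-0.46  0.98 -0.01  0.94  0.05  1.81  1.65]
-1 (-112, 20, 25) [-0.46  0.96 -0.01  1.05  0.05  1.57  1.64]
-1 (-105, 45, 0) [-0.42  0.66 -0.03  1.58  0.03  0.89  1.66]
s -1 grasp [-1.02  0.73  0.41  1.67 -0.37  0.82 -1.32]
1 (-80, 170, 34) [-0.85  0.23  0.51  1.98 -0.51  0.42 -0.99]
1 (-80, 62, 34) [-0.8   0.4   0.48  2.06 -1.15  0.28 -0.38]
1 (-112, 20, 25) [-0.84  0.5   0.54  2.02 -0.95  0.38 -0.59]
1 (-105, 45, 0) [-0.79  0.72  0.51  1.6  -0.41  0.93 -1.16]
-1 (-80, 170, 34) [-0.69  0.97  0.58  0.85 -0.3   2.   -1.26]
-1 (-80, 62, 34) [-0.71  1.05  0.58  0.95 -0.33  1.83 -1.25]
-1 (-112, 20, 25) [-0.72  1.02  0.55  1.07 -0.36  1.59 -1.25]
-1 (-105, 45, 0) [-0.79  0.72  0.51  1.6  -0.41  0.93 -1.16]
0.1 [[0.509, 0.083], [0.38, 0.253], [0.279, -0.072]] [[257.0, 215.0], [279.0, 177.0], [153.0, 204.0]]
0.15 [[0.499, 0.092], [0.378, 0.253], [0.282, -0.055]] [[256.0, 194.0], [277.0, 161.0], [157.0, 185.0]]
0.2 [[0.49, 0.101], [0.375, 0.253], [0.284, -0.037]] [[256.0, 173.0], [276.0, 143.0], [160.0, 165.0]]
0.25 [[0.48, 0.11], [0.372, 0.254], [0.286, -0.02]] [[255.0, 151.0], [274.0, 126.0], [164.0, 144.0]]
```

```bash
sed -i 's/^W=.*/W=[(-79,140,31),(-79,62,31),(-104,27,29),(-108,22,25),(-109,23,20),(-109,30,12),(-107,45,3),(-105,45,0)]/' h.py
python3 - <<'E'
from h import *
for w in W:
    q=robot.ik(*tcp(*state(w,-1),1));print(w,None if q is None else np.round(q,2))
obs=[(-125,-95,107,112),(95,125,107,112),(-125,-121,0,112),(121,150,0,112),(-125,125,-5,4),(-82.5,-67.5,0,16),(67.5,82.5,0,16)]
u=np.linspace(-105,105,211);pts=np.r_[np.c_[u,0*u],np.c_[u,0*u+7.5],[(-33,47),(33,47),(0,47)]]
f=lambda S:np.array([S[0]-.03*np.sin(S[2]),S[1]+.03*np.cos(S[2])])
for a,b in zip(W,W[1:]):
    A,B=np.array(state(a)),np.array(state(b));r=[]
    for k in np.linspace(0,1,30):
        t=A[2]+k*(B[2]-A[2]);p=f(A)+k*(f(B)-f(A));p=(p-.03*np.array([-np.sin(t),np.cos(t)]))*1e3
        q=p+pts@np.array([[np.cos(t),np.sin(t)],[-np.sin(t),np.cos(t)]])
        r.append(min(np.hypot(np.maximum(np.maximum(o[0]-q[:,0],q[:,0]-o[1]),0),np.maximum(np.maximum(o[2]-q[:,1],q[:,1]-o[3]),0)).min() for o in obs))
    print(b,np.min(r).round(1))
R,T=rot(RY,0,1)
robot.move_ptp(RC+[0,0,.2],T)
robot.move_linear(RC+[0,0,.08],.15)
robot.move_linear(RC+[0,0,.0305],.06,threshold=8)
robot.gripper_to(.035)
s=robot.get_state();print(s['time'],s['opening'],s['ee_pos'],s['force'])
robot.move_linear(RC+[0,0,.07],.06);robot.move_linear(RC+[0,0,.24],.15)
s=robot.get_state();print(s['time'],s['opening'],s['ee_pos'],s['force'])
a=[robot.grab_frame(n)[y:y+190,x:x+220,::-1] for n,x,y in(("scene",230,60),("top",170,100))]
cv2.imwrite("pics/lift.png",cv2.resize(np.hstack(a),None,fx=1.8,fy=1.8,interpolation=cv2.INTER_CUBIC))
E
```

```text
(-79, 140, 31) [-0.46  0.88 -0.    0.95  0.05  1.85  1.65]
(-79, 62, 31) [-0.46  0.94 -0.01  1.02  0.05  1.73  1.65]
(-104, 27, 29) [-0.46  0.99 -0.01  0.98  0.05  1.67  1.64]
(-108, 22, 25) [-0.46  0.95 -0.01  1.07  0.05  1.56  1.64]
(-109, 23, 20) [-0.45  0.89 -0.01  1.18  0.04  1.42  1.64]
(-109, 30, 12) [-0.44  0.79 -0.02  1.35  0.03  1.21  1.65]
(-107, 45, 3) [-0.43  0.69 -0.03  1.52  0.03  0.98  1.65]
(-105, 45, 0) [-0.42  0.66 -0.03  1.58  0.03  0.89  1.66]
(-79, 62, 31) 12.1
(-104, 27, 29) 13.4
(-108, 22, 25) 9.8
(-109, 23, 20) 9.4
(-109, 30, 12) 9.4
(-107, 45, 3) 10.4
(-105, 45, 0) 13.6
4.2833 0.04353399765916013 [0.50454736 0.4167012  0.0305081 ] [-0.75300299  1.48818346 -0.14680525]
6.375 0.04365260123147462 [0.50439723 0.41621974 0.23898678] [ 0.82309504 -0.53094165 -3.10808069]
```

View pics/lift.png

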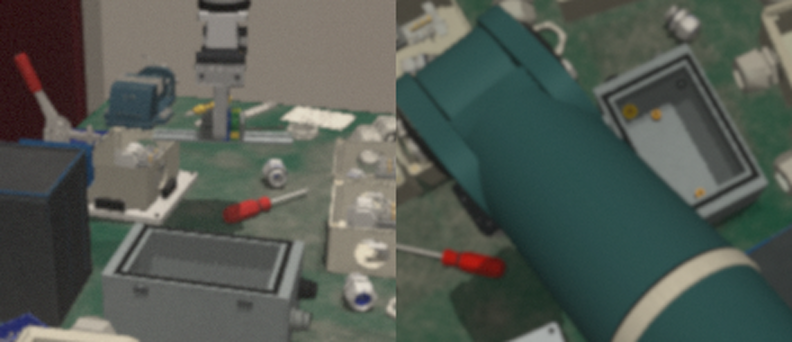

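The rail is gripped (opening 43.6 mm, weight about 3 N) and hangs level. In the scene crop its ends are near (120,133) and (292,139). Next I'll carry it above the opening, tilt it, and compare the ends with the prediction.

```bash
python3 - <<'E'
from h import *
R,_=rot(RY,0,1);o=np.array(robot.get_state()['ee_pos'])-.03*R[:,2]
E=proj("scene",[o+R@[-.105,0,.004],o+R@[.105,0,.004]]);print("lift pred crop",((E-[230,60])*1.8).round(1).tolist())
p,T=tcp(*state(W[0],-1),1)
robot.move_linear(np.r_[p[:2],max(p[2],.24)],.1,frame=rot(EY,0,1)[1])
robot.move_linear(p,np.linalg.norm(p-robot.get_state()['ee_pos'])/2.0,frame=T)
s=robot.get_state();print(s['time'],s['opening'],p,s['ee_pos'],abs(s['tool_rot']-T).max(),s['force'])
R,_=rot(EY,state(W[0],-1)[2],1);o=s['ee_pos']-.03*R[:,2]
x0,y0=230,60
im=robot.grab_frame("scene")[:,:,::-1];cv2.imwrite("pics/tiltfull.png",im)
E=proj("scene",[o+R@[x,y,.0075] for x in(-.105,.105) for y in(-.0175,.0175)]);print("pred crop",((E-[x0,y0])*3.5).round(1).tolist())
a=cv2.resize(im[y0:y0+170,x0:x0+220],None,fx=3.5,fy=3.5,interpolation=cv2.INTER_CUBIC)
cv2.imwrite("pics/tilt.png",a)
E
```

```text
lift pred crop [[150.5, 134.3], [289.3, 138.2]]
10.725 0.04357996443773096 [0.62679716 0.26381762 0.21979402] [0.62682501 0.26379195 0.22015817] 0.0005786588379784741 [ 0.45685338  0.93424517 -2.36189028]
pred crop [[250.7, 306.2], [265.7, 287.5], [509.8, 478.8], [518.1, 455.8]]
```

View pics/tilt.png

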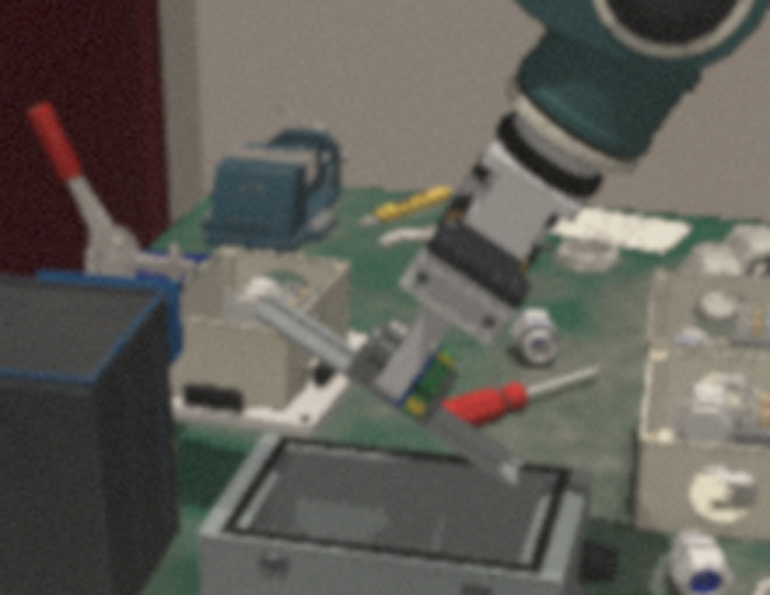

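The tilted rail's upper end is at about (255,305) to (268,290), and its lower end at about (510,482) to (520,462). Both are within about 1 camera pixel of prediction, so there's no slip. Now I'll insert it, with a contact stop set.

```bash
python3 - <<'E'
from h import *
for w,t in zip(W[1:],[1.5,1.6,1.2,1.2,1.6,1.8,1.2]):
    p,T=tcp(*state(w,-1),1)
    hit=robot.move_linear(p,np.linalg.norm(p-robot.get_state()['ee_pos'])/t,frame=T,threshold=10)
    s=robot.get_state();print(w,hit,s['time'].__round__(2),s['opening'].__round__(4),(s['ee_pos']-p).round(4),s['force'].round(1))
    if hit: break
robot.pause(.3)
for n,x0,y0,W_,H_ in(("scene",270,100,190,140),("top",230,105,190,140)):
    im=robot.grab_frame(n)[:,:,::-1];cv2.imwrite(f"pics/fin_{n}_full.png",im)
    cv2.imwrite(f"pics/fin_{n}.png",cv2.resize(im[y0:y0+H_,x0:x0+W_],None,fx=4,fy=4,interpolation=cv2.INTER_CUBIC))
R,_=rot(EY,0,1);o=s['ee_pos']-.03*R[:,2]
E=[o+R@[x,y,.0075] for x in(-.105,.105) for y in(-.0175,.0175)]
print(((proj("top",E)-[230,105])*4).round(0).tolist(),((proj("scene",E)-[270,100])*4).round(0).tolist(),robot.get_state()['force'])
E
```

```text
(-79, 62, 31) False 12.42 0.0442 [0.0001 0.     0.0003] [ 0.5 -0.3 -3.3]
(-104, 27, 29) False 14.16 0.0437 [0.     0.     0.0001] [-0.9  0.6 -3.8]
(-108, 22, 25) False 15.49 0.044 [ 0.  0. -0.] [ 0.3  0.3 -3.2]
(-109, 23, 20) False 16.84 0.0438 [ 0.      0.0001 -0.0001] [ 0.5  0.4 -3.3]
(-109, 30, 12) False 18.59 0.0437 [ 0.      0.0001 -0.0001] [-0.6 -0.1 -3.9]
(-107, 45, 3) False 20.53 0.0436 [ 0.      0.0001 -0.0001] [ 0.4  0.5 -3.3]
(-105, 45, 0) False 21.88 0.044 [0.0001 0.     0.    ] [ 0.3  0.3 -3.2]
[[481.0, 422.0], [436.0, 446.0], [339.0, 169.0], [295.0, 191.0]] [[124.0, 484.0], [140.0, 457.0], [452.0, 527.0], [461.0, 499.0]] [ 6.40885199e-01  1.57329228e-03 -2.95854237e+00]
```

View pics/fin_scene.png

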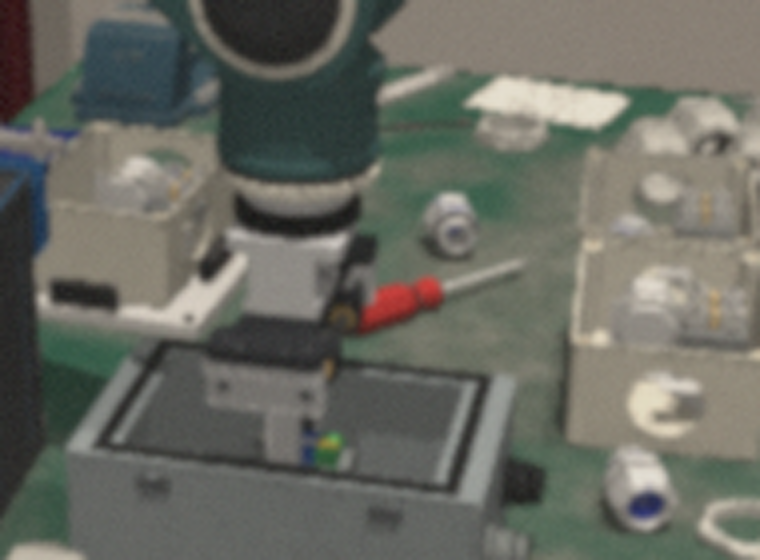

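View pics/fin_top.png

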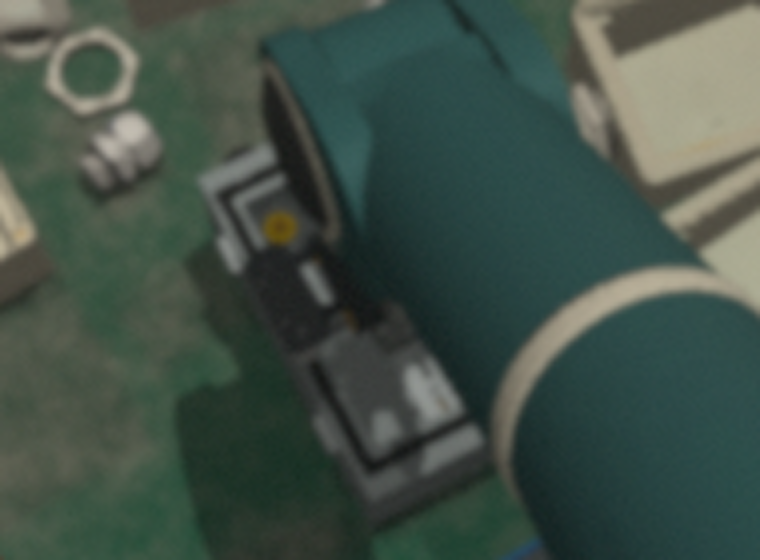

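The scene crop shows the pack at about (320,450) in the opening, green-yellow towards the glands, with the hand clear above the rim. In the top crop, the visible strip of rail at about (430,390) lies on its predicted edge lines and disappears under the plain-end rim. The force is still just the rail's weight, so I'm handing in.

```bash
python3 - <<'E'
from rig import robot
robot.sign_off(); s=robot.get_state(); print(s['time'],s['opening'],s['force'])
E
```

```text
the job is handed in; nothing more can be done
the job is handed in; nothing more can be done
```

The rail is held level inside the enclosure, centred over the stand-offs with the earth terminals at the gland end, and I've handed the job in. I gripped it by the terminal pack at the gripper's fixed force (half of 60 N, so about 30 N) and tilted it 31°. The earth end went in under the gland-end rim first, then the plain end came in and I levelled it. The underside is 45 mm above the bench, so it clears the stand-offs by 29 mm. Robot time was about 22 s of the 48 s allowed.

**Last checks:**
- **Position:** the arm was within 0.1 mm of its target. With the enclosure and rail measured to about 2 mm, each rail end should sit about 10 mm under the rim and 16 mm from the end wall.
- **Contact:** the 10 N contact stop never triggered. The only force on the tool was the rail's weight, about 3 N, and the grip opening stayed at about 44 mm.
- **Rail in the hand:** after tilting, the rail ends matched prediction to about 1 camera pixel (3 mm).

**Not confirmed:** the arm and rim hide both rail ends in the final pictures, so their position under the rim comes from the measured positions and arm readings. The terminals and the part of the rail that can be seen agree with it. The state could not be read after hand-in.

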